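Seat an extruder die slide under its leaf spring

TASK

Load the die of the clay extruder: with the fingertips, press the stepped aluminium die slide down hard on its low rear step, so that its sprung bed sinks, and keep it pressed while pushing it along the channel under the steel leaf spring until its front is fully home against the end stop. Then let go and move clear; the slide must stay home under the spring. Only push it, never lift it out of the channel or up off the bed, and leave the jar, the cup and the wooden block standing where they are.

Things in the scene. Friction and masses are not known exactly. Their poses are not given: they have to be found in the camera images.
- die_holder: Fixed green steel holder with a straight channel, 300 mm long, 134 mm wide. Origin: at bench height on the channel's centre line. Its x axis is the push direction (towards leaf spring and end stop), z up. Side rails from x = -170 to +95 mm, 94 mm apart inside, tops 36 mm above the bench. The spring hinges at x = +112 mm, 58 mm up, between posts 66 mm high.
- end_stop (a point): Middle of the end stop's face, where the slide's front comes to rest: holder x = +75 mm, 36 mm above the bench (the dark stop is 44 mm high). Axes as the holder's.
- die_slide: Loose aluminium die slide, 130 mm long (x), 90 wide (y), 0.25 to 0.5 kg, flat on the sprung bed, too wide to grip. Origin: centre of its underside; x to its front, as the holder's. Front part (x -10 to +65 mm) 22 mm thick with three die openings; rear part (x -65 to -10) is a step 12 mm thick. Starts with its origin at holder x -85 to -55 mm; fully home at holder x +10 mm.
- die_step (a point): On top of the slide's low rear step, 35 mm behind the slide's origin and 12 mm above its underside: where to press (40 mm above the bench with the bed up). 25 mm ahead of this point a 10 mm high riser faces rearwards; a fingertip can push forwards against it. Axes as the slide's.
- press_bed (a joint): How far the flat sprung steel bed under the slide is pressed down, m: 0 = up (bed top 28 mm above the bench, slide's front top at 50 mm), 0.012 = bottomed. It takes about 6 to 8 N of push to start and 13 to 15 N at the bottom (0.6 N per mm). It springs back up if let go before the slide is under the leaf spring. Greased, friction coefficient about 0.2.
- leaf_spring (a joint): Angle, rad, by which the greased steel leaf spring (60 mm wide, free end 70 mm from the hinge) is lifted: 0 at rest, grows as the free end rises. With the bed 9 to 12 mm down the slide passes under; the spring then bears on it with about 7 to 13 N, and sliding it past the lead-in takes 10 to 25 N of forward push. At home and let go, it keeps the slide down with the bed 9 to 11 mm down.
- leaf_bend (a point): Lowest bend of the leaf spring's free end, which points back at the slide: at rest holder x = +42 mm, 37 mm above the bench. From it a lead-in slopes up rearwards to about 43 mm and ends in an upright lip (holder x +28 mm, top 67 mm above the bench). With the bed up the slide's front butts on the lip and jams.
- slip_jar: Amber glass jar with a white cap, 60 mm in diameter, 85 mm high, a bystander. Origin: centre of its underside.
- bisque_cup: Terracotta cup, 68 mm in diameter, 70 mm high, a bystander. Origin: centre of its underside.
- wood_block: Wooden block 70 x 45 x 35 mm, a bystander. Origin: centre of its underside.
Not all that is in view belongs to the job. There is more than one size of the die_slide; the one meant has the size given above.

How it is judged:
By the outcome, as a careful person would: the job done as asked, in the order asked, and still so for the second after the job is handed in, with the robot touching nothing.
It also fails if it takes over 38 s, if anything falls off the work surface, if the arm or the gripper's body presses on something with over 40 N, if the wrist force passes 120 N, or if a joint passes its speed limit or range.

ROBOT

A 6-joint arm with a two-finger parallel gripper is mounted at the origin on the work surface. World frame = base frame: x ahead of the robot, y to its left, z up, the work surface at z = 0. Lengths are in m, angles in rad, forces in N, time in s.
With the tool pointing down it reaches from about 0.3 to 0.85 m from the base axis. Payload 5.4 kg.
Tool frame: the origin (TCP) lies midway between the tips of the shut fingers; the grasp point (between the pads) lies 19 mm behind it; z points along the fingers, x is the direction in which the jaws open and shut, and the axes are right-handed (so a half turn about z gives the same grasp; the last joint's range is limited). The gripper opens to 85 mm and grips with 20 to 120 N. Pads are 22 mm wide; open, the fingers measure 114 mm over their backs; the gripper's body (76 mm by 85 mm) begins 54 mm behind the grasp point. The pads swing forward as they close: fully open they stand 13 mm farther back than shut.
Start: joints at [-1.449, 0.158, 1.597, -0, 1.386, -0.21], TCP at [0.187, -0.544, 0.231] pointing down, gripper open.
Joint ranges: [-2.91, 2.91], [-0.94, 2.29], [0.18, 2.7], [-1.29, 4.43], [0.17, 2.64], [-3, 3]. Speed limits (rad/s): [2.57, 2.57, 3.14, 3.14, 3.14, 3.14].

INTERFACE

Orientations are given as a 3x3 rotation matrix whose columns are the frame's x, y, z axes.
In Python, from station import r gives the robot as it stands.
- The arm moves only by the tool jog_arm, never from a script. Its argument "plan" is a list of rows, each a list of 6 numbers: the shift along the tool's x, y, z in cm, then the turn, a rotation vector about the tool's x, y, z in rad. In form: [[x, y, z, wx, wy, wz], ...]. A call has 1 to 10 rows; each row is the pose to reach, as a shift and turn from the pose commanded when the call began, along the tool's axes at that moment; what a row does not reach only later rows make up. A row lasts 1/8 s, in which the tool goes at most 62.5 mm and 10.7 degrees, less where a joint would pass 70% of its speed; a pose out of reach is approached as far as the arm can. A call with a gripper value outside its range is refused whole. "hand" is the gripper's target within -1 to 1 (fully open at 1, half-way at 0, shut at -1), set as the call begins (left out, the last holds). The fingers move at their own pace and stop on an object; the grip force is fixed at half the most. Time passes only in rows, so rows that repeat a pose let the fingers close. It gives the time, the measured TCP pose, the force and the opening at its end, in the units of the state.
- r.observe(): the state, without advancing time (a new reading comes with each control period).
- r.get_image(name): name is "scene" or "side" or "wrist"; returns (picture, depth): 420x560x3 uint8, red, green, blue; 420x560 float32, m along the optical axis (not along the pixel's ray), 0 where there is no reading.
- r.get_calibration(name): a dict with "fx", "fy", "cx", "cy" (pixels), "R" (3x3) and "t" (3): a world point X has camera coordinates R X + t. Camera axes: x right, y down, z forward; pixel columns grow to the right and rows downward; lengths in m; the calibration is good to about 2 mm. A picture is of the moment at which its call begins: read the wrist's pose just before it. get_calibration takes no time and is no camera call; for the wrist camera it gives the pose at the moment of the call.
- r.close_job(): hands the job in, once; it reports no verdict.
The state is a dict: "clock": time; "q": joint angles; "qd": joint speeds; "effort": joint torques, N m; "tool_pos": TCP position; "tcp_rot": TCP orientation; "wrist_force": force on the tool from outside, world axes, zero at the start; "wrist_torque": the same for the moment, N m; "width": opening from 0.0 (shut) to 1.0 (fully open).
Only numpy, scipy, OpenCV 4.12 (cv2) and the standard library are available. Lean on these libraries where they do the work, as an engineer would, in place of code of your own. Each camera call takes 0.05 s, during which the arm holds its last target. There are 200 camera calls.

## Working session

There is one attempt and no reset: what is moved stays moved. The work goes in short steps, Python scripts to look and compute and a tool call to move; the robot and the scene stay as the last step left them, time stands still between calls to the robot, and variables do not carry over. Pictures are saved under pics/ and viewed, about 8 in all and at most 12, crops included, and the job is handed in when it is done.

Besides the shell and the picture viewer there is one more tool, called after "Request:" as a command line: name --pt "numbers of a row" for each row, then --argument value for the rest. jog_arm: Moves the arm, as the interface text tells. Its arguments: {"type":"object","properties":{"plan":{"type":"array"},"hand":{"type":"number"}},"required":["plan"]}

```bash
mkdir -p pics
cat > h.py <<'E'
from station import r
import numpy as np, cv2
def snap(n,f):
    c=r.get_calibration(n); im,d=r.get_image(n)
    cv2.imwrite(f'pics/{f}.png',im[:,:,::-1]); np.savez(f'pics/{f}.npz',d=d,im=im,R=c['R'],t=c['t'],k=[c['fx'],c['fy'],c['cx'],c['cy']])
def cloud(f):
    z=np.load(f'pics/{f}.npz'); d=z['d']; fx,fy,cx,cy=z['k']
    v,u=np.mgrid[:d.shape[0],:d.shape[1]]
    P=np.stack([(u-cx)/fx*d,(v-cy)/fy*d,d],-1)
    return (P-z['t'])@z['R'], d>0, z['im']   # R^T(P-t)
E
python3 - <<'E'
from h import *
snap('scene','s1'); snap('side','d1')
a=cv2.imread('pics/s1.png');b=cv2.imread('pics/d1.png')
cv2.imwrite('pics/a1.png',cv2.resize(np.vstack([a,b]),None,fx=.71,fy=.71))
s=r.observe(); print(s['tcp_rot'],s['wrist_force'],s['clock'])
for n in('scene','side','wrist'): c=r.get_calibration(n);print(n,-c['R'].T@c['t'],c['R'][2])
E
```

```text
[[ 3.25700710e-01 -9.45472906e-01 -1.76491930e-04]
 [-9.45471464e-01 -3.25700530e-01  1.69601301e-03]
 [-1.66101787e-03 -3.85524559e-04 -9.99998546e-01]] [ 0.39826289 -0.03725155  0.01899423] 0.1
scene [ 1.34706394 -0.24850823  0.87931375] [-0.698206    0.15321518 -0.69930929]
side [-0.01215332  0.61135937  0.54798298] [ 0.5497533  -0.69675835 -0.46075929]
wrist [ 0.25780492 -0.51901554  0.37331983] [-0.27362141 -0.09348499 -0.95728359]
```

View pics/s1.png

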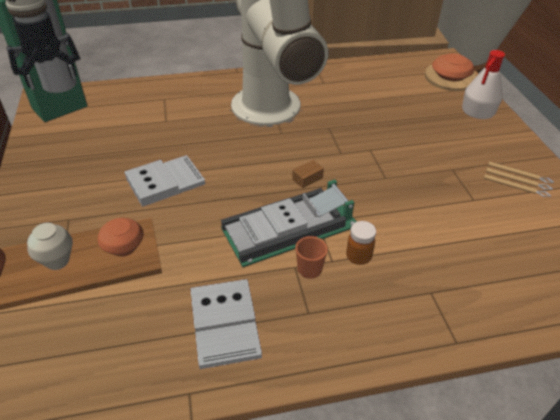

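View pics/d1.png

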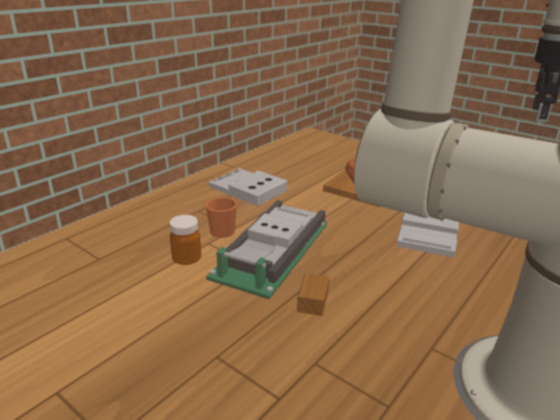

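The scene picture shows the holder at about (225-355, 190-258), with the slide in its left part, the spring at (325,203) and the posts at the right. The cup is at (311,257), the jar at (361,243) and the block at (308,174). Two loose decoy slides lie at (165,180) and (225,320). The side view agrees. Next I'll build a height map.

Run:
```python
from h import *
x0,y0,s=0.35,-0.35,0.001
W=600;H=450
tiles=[]
for f in('s1','d1'):
    P,m,im=cloud(f); m&=(P[...,2]<.2)
    p=P[m];c=im[m][:,::-1]
    if f=='s1': np.save('pics/ps.npy',p)
    g=np.zeros((H,W,3),np.uint8); i=((p[:,0]-x0)/s).astype(int);j=((p[:,1]-y0)/s).astype(int)
    ok=(i>=1)&(i<H-1)&(j>=1)&(j<W-1)&(p[:,2]>-.01)
    hm=np.zeros((H,W),np.float32)
    for a in(-1,0,1):
      for b in(-1,0,1): np.maximum.at(hm,(i[ok]+a,j[ok]+b),p[ok,2])
    tiles.append(cv2.applyColorMap(np.clip(hm*1000*3,0,255).astype(np.uint8),cv2.COLORMAP_JET))
    # green pixels
    hsv=cv2.cvtColor(im,cv2.COLOR_RGB2HSV); gm=m&(hsv[...,0]>60)&(hsv[...,0]<95)&(hsv[...,1]>100)&(P[...,0]>.35)&(P[...,0]<.85)&(abs(P[...,1])<.35)
    gp=P[gm]; print(f,len(gp),gp.min(0),gp.max(0))
    low=gp[gp[:,2]<.03]; print(cv2.minAreaRect((gp[:,:2]*1000).astype(np.float32)))
    post=gp[gp[:,2]>.05]; print('posts',len(post),post.mean(0),post.max(0)); print(np.round(post[::max(1,len(post)//14)],3))
    for nm,lo,hi in(('red',(3,130),(10,255)),):
        pass
cv2.imwrite('pics/t1.png',np.hstack([t[:,100:500] for t in tiles]))
```

```text
s1 253 [ 0.45864704 -0.19663745  0.00324878] [0.62846891 0.10596725 0.06838526]
((540.2826538085938, -42.89015197753906), (113.3366470336914, 293.4017333984375), 13.406596183776855)
posts 22 [0.50929942 0.08131002 0.0635587 ] [0.54629954 0.0971978  0.06838526]
[[0.459 0.077 0.065]
 [0.46  0.079 0.066]
 [0.464 0.068 0.068]
 [0.46  0.074 0.063]
 [0.459 0.08  0.062]
 [0.464 0.066 0.065]
 [0.466 0.067 0.067]
 [0.463 0.066 0.061]
 [0.465 0.066 0.059]
 [0.538 0.095 0.066]
 [0.539 0.097 0.066]
 [0.54  0.085 0.066]
 [0.539 0.088 0.065]
 [0.54  0.09  0.066]
 [0.542 0.091 0.067]
 [0.545 0.083 0.068]
 [0.542 0.087 0.065]
 [0.542 0.085 0.061]
 [0.54  0.088 0.059]
 [0.546 0.086 0.062]
 [0.546 0.086 0.059]
 [0.544 0.085 0.051]]Traceback (most recent call last):
  File "<stdin>", line 17, in <module>
    return umr_minimum(a, axis, None, out, keepdims, initial, where)
ValueError: zero-size array to reduction operation minimum which has no identity
```

Run:
```python
from h import *
x0,y0,s=0.35,-0.35,0.001
W=600;H=450
tiles=[]
for f in('s1','d1'):
    P,m,im=cloud(f); print(f,P[250,250],P[210,275],m.mean()); m&=(P[...,2]<.2)
    p=P[m]
    i=((p[:,0]-x0)/s).astype(int);j=((p[:,1]-y0)/s).astype(int)
    ok=(i>=1)&(i<H-1)&(j>=1)&(j<W-1)&(p[:,2]>-.01)
    hm=np.zeros((H,W),np.float32)
    for a in(-1,0,1):
      for b in(-1,0,1): np.maximum.at(hm,(i[ok]+a,j[ok]+b),p[ok,2])
    tiles.append(cv2.applyColorMap(np.clip(hm*1000*3,0,255).astype(np.uint8),cv2.COLORMAP_JET))
cv2.imwrite('pics/t1.png',np.hstack([t[:,100:500] for t in tiles]))
print(im[260,222],im[275,225],im[265,260])
```

```text
s1 [ 0.61151132 -0.15171612  0.03479128] [ 0.51371599 -0.07657646  0.04877506] 0.9960926870748299
d1 [0.51308837 0.04198228 0.04693734] [ 0.5886327  -0.12483659  0.03934872] 0.9962755102040817
[69 95 72] [ 72 110  79] [66 93 70]
```

View pics/t1.png

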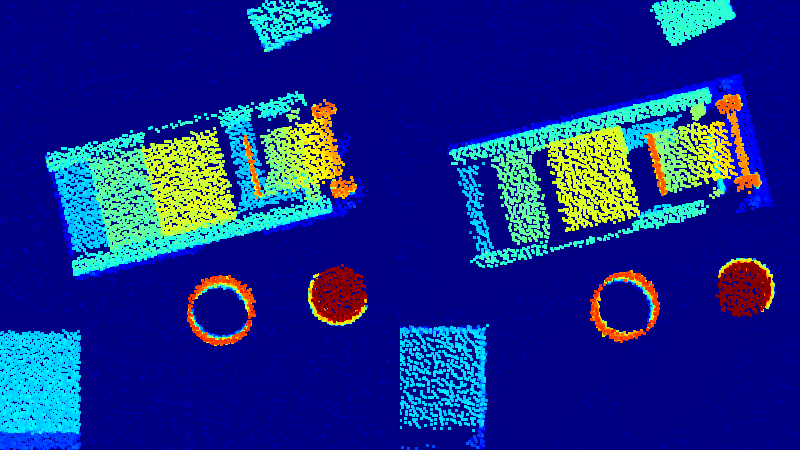

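Both views give the same height map. It shows the rear step (cyan-green, about 100-150 columns), the front part (yellow, about 145-230), the lip (about 250) and the posts. The lone block, cup and jar stand clear. Next I'll fit the holder frame.

Run:
```python
from h import *
A=[]
for f in('s1','d1'):
    P,m,im=cloud(f); p=P[m]; A.append(p[(p[:,2]<.2)&(p[:,2]>-.02)])
for k,p in zip(('s','d'),A):
    def box(lo,hi,x,y):
        q=p[(p[:,2]>lo)&(p[:,2]<hi)&(p[:,0]>x[0])&(p[:,0]<x[1])&(p[:,1]>y[0])&(p[:,1]<y[1])]
        return q
    # front top region
    q=box(.045,.056,(.45,.62),(-.12,-.005)); r_=cv2.minAreaRect((q[:,:2]*1000).astype(np.float32)); print(k,'front',len(q),r_,np.median(q[:,2]))
    th=np.deg2rad(13.2)
    lip=box(.055,.075,(.47,.56),(-.01,.02)); print('lip',len(lip),lip.mean(0), np.degrees(np.arctan2(np.polyfit(lip[:,0],lip[:,1],1)[0],1)),lip[:,2].max())
    po=box(.058,.075,(.44,.57),(.055,.115))
    a=po[po[:,0]<.485];b=po[po[:,0]>.52];print('posts',a.mean(0),b.mean(0), np.degrees(np.arctan2(*(b-b+b.mean(0)-a.mean(0))[0][[1,0]])))
    # step heights
    for (u,v) in((.56,-.125),(.515,-.06),(.57,-.18),(.50,.045)):
        w=np.hypot(p[:,0]-u,p[:,1]-v)<.006; print((u,v),np.round(np.median(p[w,2]),4),w.sum())
    # outer rails
    ex=np.array([-np.sin(th),np.cos(th)]);ey=np.array([-ex[1],ex[0]])
    q=box(.031,.041,(.4,.7),(-.25,.12)); c=np.array([.54,-.05]); l=(q[:,:2]-c)@np.c_[ex,ey]
    q2=box(.031,.056,(.4,.7),(-.25,.12)); l2=(q2[:,:2]-c)@np.c_[ex,ey]
    print('rail y',np.percentile(l[:,1],[.5,99.5]),'x',np.percentile(l[:,0],[.5,99.5]))
    for s in(l[:,1]>.045,l[:,1]<-.045): print('rail slope deg',np.degrees(np.polyfit(l[s,0],l[s,1],1)[0]))
```

```text
s front 939 ((529.0419921875, -48.41704177856445), (94.88475799560547, 100.96847534179688), 14.114235877990723) 0.0489747428747263
lip 69 [0.51761034 0.00247021 0.06221662] 13.95405432595026 0.06873535301710683
posts [0.46495812 0.07475751 0.06258409] [0.53618617 0.09191819 0.06277089] 13.54588673849336
(0.56, -0.125) 0.0389 15
(0.515, -0.06) 0.0499 16
(0.57, -0.18) 0.0258 28
(0.5, 0.045) 0.0477 14
rail y [-0.16128289  0.07176804] x [-0.14101806  0.13805701]
rail slope deg 1.529321109087154
rail slope deg -13.086892904557638
d front 841 ((529.984619140625, -56.75741958618164), (92.07654571533203, 79.40192413330078), 14.177597045898438) 0.050102761972235746
lip 176 [0.51376895 0.00693883 0.06198116] 14.05533840650066 0.06872336840256427
posts [0.45914507 0.08156018 0.06306174] [0.5298204  0.0988406  0.06352721] 13.739504366248756
(0.56, -0.125) 0.0402 12
(0.515, -0.06) 0.0504 14
(0.57, -0.18) 0.028 4
(0.5, 0.045) 0.0481 10
rail y [-0.13148402  0.07374231] x [-0.13468268  0.15579874]
rail slope deg 0.31651737578420663
rail slope deg -13.127430146458435
```

Request:
jog_arm --pt "-28.9 -47.9 8 0 0 1.658" --pt "-28.9 -47.9 8 0 0 1.658" --pt "-28.9 -47.9 8 0 0 1.658" --pt "-28.9 -47.9 8 0 0 1.658" --pt "-28.9 -47.9 8 0 0 1.658" --pt "-28.9 -47.9 8 0 0 1.658" --pt "-28.9 -47.9 8 0 0 1.658" --pt "-28.9 -47.9 8 0 0 1.658" --pt "-28.9 -47.9 8 0 0 1.658" --pt "-28.9 -47.9 8 0 0 1.658" --hand -1

```text
clock: 1.35
tool_pos: [0.5467, -0.1126, 0.1507]
tcp_rot: [[-0.971, -0.238, -0.001], [-0.238, 0.971, 0.0], [0.0, 0.0, -1.0]]
wrist_force: [0.4, 0.1, -0.3]
width: 0.004
```

Run:
```python
from h import *
s=r.observe();print(s['tool_pos'],s['wrist_force'])
snap('wrist','w1')
P,m,im=cloud('w1'); T=np.array(s['tool_pos'])
o=np.array([.5225,-.022]);ex=np.array([-.242,.970]);ey=np.array([-.970,-.242])
L=np.dstack([(P[...,:2]-o)@np.c_[ex,ey],P[...,2]])
print('tcp in holder',(T[:2]-o)@np.c_[ex,ey])
mm=m&(abs(L[...,1])<.03)&(L[...,2]<.075)
for a in np.arange(-.18,.12,.005):
    w=mm&(abs(L[...,0]-a)<.0025)
    if w.sum()>5: print(round(a,3),w.sum(),np.round(np.percentile(L[w][:,2],[10,50,90]),4))
# rails lateral
w=m&(L[...,2]>.033)&(L[...,2]<.039)&(L[...,0]<-.13)
print(np.histogram(L[w][:,1],bins=np.arange(-.08,.081,.005)))
```

```text
[ 0.54674705 -0.11259451  0.15065934] [ 0.39406197  0.12448871 -0.25263658]
tcp in holder [-0.09374446 -0.00159576]
-0.18 348 [-0.0008  0.0003  0.0011]
-0.175 353 [-0.0007  0.0003  0.0012]
-0.17 383 [-0.0002  0.0082  0.0105]
-0.165 406 [0.0096 0.027  0.0288]
-0.16 417 [0.0272 0.0281 0.0292]
-0.155 410 [0.0273 0.0282 0.0292]
-0.15 361 [0.0272 0.0282 0.0292]
-0.145 387 [0.0273 0.0282 0.029 ]
-0.14 403 [0.0274 0.0283 0.0291]
-0.135 401 [0.0274 0.0283 0.0291]
-0.13 495 [0.0275 0.0292 0.0402]
-0.125 406 [0.0395 0.0403 0.0413]
-0.12 418 [0.0395 0.0403 0.0412]
-0.115 375 [0.0393 0.0402 0.041 ]
-0.11 377 [0.0394 0.0402 0.041 ]
-0.105 389 [0.0394 0.0403 0.0411]
-0.1 356 [0.0394 0.0402 0.041 ]
-0.095 368 [0.0393 0.0403 0.041 ]
-0.09 364 [0.0395 0.0402 0.041 ]
-0.085 339 [0.0394 0.0402 0.041 ]
-0.08 337 [0.0395 0.0403 0.0411]
-0.075 623 [0.0397 0.0431 0.0502]
-0.07 357 [0.0494 0.0502 0.051 ]
-0.065 349 [0.0493 0.0501 0.0509]
-0.06 345 [0.0493 0.0501 0.0509]
-0.055 212 [0.0495 0.0503 0.0509]
-0.05 187 [0.0495 0.0502 0.0511]
-0.045 63 [0.0495 0.0502 0.051 ]
-0.04 47 [0.0496 0.0501 0.0507]
-0.035 
[... 388 characters left out ...]
      0,   0,   0,   0,   0,   0,   0,   0,   0,   0,   0,   2, 295,
       274, 231,   0,   0,   0,   0]), array([-8.0000000e-02, -7.5000000e-02, -7.0000000e-02, -6.5000000e-02,
       -6.0000000e-02, -5.5000000e-02, -5.0000000e-02, -4.5000000e-02,
       -4.0000000e-02, -3.5000000e-02, -3.0000000e-02, -2.5000000e-02,
       -2.0000000e-02, -1.5000000e-02, -1.0000000e-02, -5.0000000e-03,
        6.9388939e-17,  5.0000000e-03,  1.0000000e-02,  1.5000000e-02,
        2.0000000e-02,  2.5000000e-02,  3.0000000e-02,  3.5000000e-02,
        4.0000000e-02,  4.5000000e-02,  5.0000000e-02,  5.5000000e-02,
        6.0000000e-02,  6.5000000e-02,  7.0000000e-02,  7.5000000e-02,
        8.0000000e-02]))
```

View pics/w1.png

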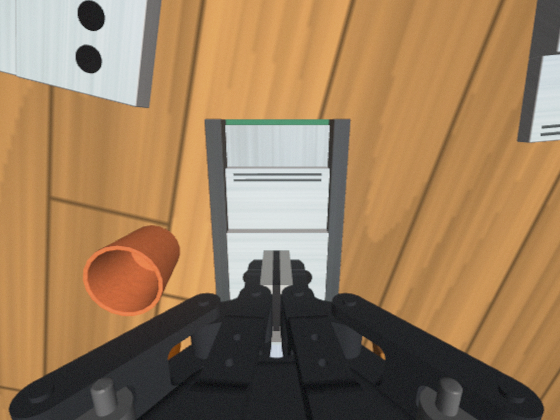

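The wrist view shows the step and riser line at v≈231, with the closed fingertips at (277,260) on the channel's centre line. By depth the step is at 40.2 mm and the riser 19 mm ahead of the TCP, with the slide's origin at holder x ≈ -66. That leaves about 76 mm to travel. Pressing down now.

Request:
jog_arm --pt "0 0 5 0 0 0" --pt "0 0 9.5 0 0 0" --pt "0 0 10.6 0 0 0" --pt "0 0 11.1 0 0 0" --pt "0 0 11.5 0 0 0" --pt "0 0 11.9 0 0 0" --pt "0 0 12.2 0 0 0" --pt "0 0 12.4 0 0 0" --pt "0 0 12.4 0 0 0"

```text
clock: 2.52
tool_pos: [0.5476, -0.115, 0.0308]
tcp_rot: [[-0.97, -0.242, 0.003], [-0.242, 0.97, -0.001], [-0.002, -0.002, -1.0]]
wrist_force: [-6.1, 2.5, 12.3]
width: -0.004
```

Request:
jog_arm --pt "0 0 0.4 0 0 0" --pt "0 0 0.7 0 0 0" --pt "0 0 0.9 0 0 0" --pt "0 0.4 0.9 0 0 0" --pt "0 0.8 0.9 0 0 0" --pt "0 1.2 0.9 0 0 0" --pt "0 1.6 0.9 0 0 0" --pt "0 2 0.9 0 0 0"

```text
clock: 3.52
tool_pos: [0.5494, -0.1035, 0.0278]
tcp_rot: [[-0.97, -0.243, 0.017], [-0.244, 0.97, -0.016], [-0.013, -0.02, -1.0]]
wrist_force: [-4.3, -19.4, 25.5]
width: -0.001
```

Request:
jog_arm --pt "0.2 0.4 0 0 0 0" --pt "0.4 0.8 0 0 0 0" --pt "0.4 1.2 0 0 0 0" --pt "0.4 1.6 0 0 0 0" --pt "0.4 2 0 0 0 0"

```text
clock: 4.15
tool_pos: [0.5426, -0.0827, 0.0279]
tcp_rot: [[-0.97, -0.242, 0.022], [-0.243, 0.97, -0.012], [-0.018, -0.017, -1.0]]
wrist_force: [3.1, -9.9, 24.2]
width: 0.003
```

Run:
```python
from h import *
s=r.observe();T=np.array(s['tool_pos']);o=np.array([.5225,-.022]);B=np.c_[[-.242,.970],[-.970,-.242]]
print((T[:2]-o)@B,T[2],np.array(s['wrist_force'][:2])@B,s['wrist_force'][2])
snap('side','d2')
```

```text
[-0.06379259 -0.00483607] 0.027859803666881917 [-10.36789671  -0.65174244] 24.165905720775715
```

View pics/d2.png

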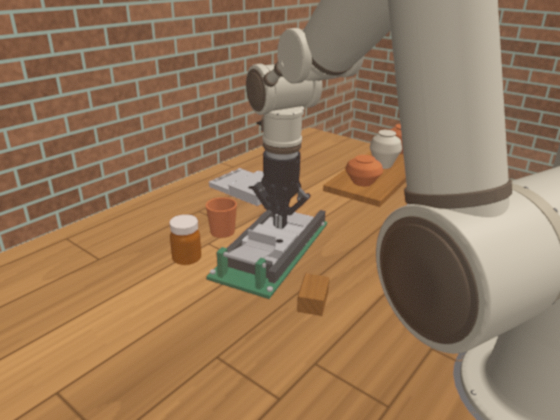

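The side picture shows the slide sunk with the fingers behind the riser, moving towards the lip, and the bystanders untouched. Going on under the spring.

Request:
jog_arm --pt "0 0.3 0.2 0 0 0" --pt "0 0.6 0.2 0 0 0" --pt "0 0.9 0.2 0 0 0" --pt "0 1.2 0.2 0 0 0" --pt "0 1.5 0.2 0 0 0" --pt "0 1.8 0.2 0 0 0" --pt "0 2.1 0.2 0 0 0" --pt "0 2.4 0.2 0 0 0"

```text
clock: 5.2
tool_pos: [0.54, -0.0638, 0.0279]
tcp_rot: [[-0.969, -0.244, 0.028], [-0.244, 0.969, -0.02], [-0.023, -0.027, -0.999]]
wrist_force: [3.7, -26.2, 24.1]
width: 0.001
```

```bash
cat > st.py <<'E'
from h import *
s=r.observe();T=np.array(s['tool_pos']);o=np.array([.5225,-.022]);B=np.c_[[-.242,.970],[-.970,-.242]]
print((T[:2]-o)@B,T[2],np.array(s['wrist_force'][:2])@B,s['wrist_force'][2])
E
python3 st.py
```

```text
[-0.04479592 -0.00687034] 0.027917506290910457 [-26.3399343    2.74350281] 24.103837919029818
```

Request:
jog_arm --pt "0.2 0.4 0.1 0 0 0" --pt "0.3 0.8 0.1 0 0 0" --pt "0.3 1.1 0.1 0 0 0" --pt "0.3 1.4 0.1 0 0 0" --pt "0.3 1.7 0.1 0 0 0" --pt "0.3 2 0.1 0 0 0"

```text
clock: 5.95
tool_pos: [0.5339, -0.0437, 0.0279]
tcp_rot: [[-0.97, -0.243, 0.031], [-0.243, 0.97, -0.017], [-0.026, -0.024, -0.999]]
wrist_force: [4.6, -18.9, 31.3]
width: 0.006
```

```bash
python3 st.py
```

```text
[-0.02376615 -0.00576573] 0.02789065390257578 [-19.46277702   0.1297421 ] 31.34637948187348
```

Request:
jog_arm --pt "0.1 0.3 0 0 0 0" --pt "0.1 0.6 0 0 0 0" --pt "0.1 0.9 0 0 0 0" --pt "0.1 1.2 0 0 0 0" --pt "0.1 1.5 0 0 0 0" --pt "0.1 1.8 0 0 0 0"

```text
clock: 6.7
tool_pos: [0.5297, -0.0308, 0.028]
tcp_rot: [[-0.969, -0.245, 0.034], [-0.246, 0.969, -0.026], [-0.026, -0.033, -0.999]]
wrist_force: [5.8, -46.6, 24.3]
width: -0.001
```

```bash
python3 st.py
```

```text
[-0.01032393 -0.00485695] 0.028022764571441264 [-46.56506424   5.65124268] 24.348810223798907
```

Request:
jog_arm --pt "0 0 0 0 0 0" --pt "0 -0.5 0 0 0 0" --pt "0 -1 0 0 0 0" --pt "0 -1.5 0 0 0 0"

```text
clock: 7.2
tool_pos: [0.5296, -0.0316, 0.0277]
tcp_rot: [[-0.971, -0.239, 0.025], [-0.239, 0.971, 0.002], [-0.024, -0.004, -1.0]]
wrist_force: [-2.2, 29.3, 55.9]
width: -0.001
```

```bash
python3 st.py; python3 -c "
from h import *
snap('side','d3')
P,m,im=cloud('d3');o=np.array([.5225,-.022]);B=np.c_[[-.242,.970],[-.970,-.242]]
L=np.dstack([(P[...,:2]-o)@B,P[...,2]])
mm=m&(abs(L[...,1]+.002)<.04)&(L[...,2]<.075)
for a in np.arange(-.18,.10,.005):
    w=mm&(abs(L[...,0]-a)<.0025)
    if w.sum()>5: print(round(a,3),w.sum(),np.round(np.percentile(L[w][:,2],[10,50,90]),4))
"
```

```text
[-0.01105819 -0.00453325] 0.02769609297755307 [28.93691391 -4.91129944] 55.920254649470934
-0.165 6 [0.0148 0.0153 0.0161]
-0.16 28 [0.0148 0.016  0.0172]
-0.155 27 [0.015  0.016  0.0168]
-0.15 24 [0.0149 0.016  0.0174]
-0.145 26 [0.015  0.0162 0.017 ]
-0.14 31 [0.0148 0.016  0.0172]
-0.135 22 [0.0148 0.0161 0.0179]
-0.13 26 [0.015  0.0158 0.0168]
-0.125 22 [0.0148 0.0161 0.0169]
-0.12 27 [0.0151 0.0164 0.017 ]
-0.115 19 [0.0148 0.0162 0.0174]
-0.11 28 [0.0151 0.0163 0.0174]
-0.105 20 [0.0152 0.0162 0.0168]
-0.1 26 [0.0148 0.0161 0.0173]
-0.095 21 [0.0148 0.0162 0.0177]
-0.09 31 [0.0149 0.0166 0.0173]
-0.085 26 [0.015 0.016 0.017]
-0.08 30 [0.0151 0.0159 0.0178]
-0.075 22 [0.0153 0.0161 0.017 ]
-0.07 6 [0.0165 0.0174 0.0182]
-0.055 7 [0.0262 0.0274 0.0282]
-0.05 28 [0.0267 0.0284 0.0292]
-0.045 26 [0.0268 0.0282 0.0293]
-0.04 24 [0.0272 0.028  0.0293]
-0.035 29 [0.0266 0.028  0.0296]
-0.03 22 [0.0265 0.0286 0.0296]
-0.025 20 [0.0269 0.0281 0.0294]
-0.02 15 [0.0272 0.0282 0.0297]
-0.015 25 [0.0273 0.029  0.0548]
-0.01 12 [0.0454 0.0542 0.0622]
-0.005 64 [0.0495 0.0594 0.0725]
0.0 84 [0.0521 0.064  0.0733]
0.005 23 [0.0373 0.0393 0.0733]
0.01 13 [0.0371 0.0378 0.0383]
0.015 11 [0.0373 0.0385 0.0392]
0.02 16 [0.037  0.038  0.0397]
0.025 19 [0.0376 0.039  0.0674]
0.03 314 [0.0456 0.0564 0.0668]
0.035 89 [0.0407 0.0444 0.0493]
0.04 49 [0.0382 0.0428 0.0441]
0.045 63 [0.0382 0.0431 0.0446]
0.05 43 [0.0372 0.0432 0.0442]
0.055 41 [0.038  0.0444 0.046 ]
0.06 44 [0.0377 0.0458 0.0471]
0.065 43 [0.0379 0.0472 0.0483]
0.07 31 [0.0478 0.0485 0.0492]
0.075 34 [0.0489 0.0499 0.0509]
0.08 38 [0.0451 0.051  0.052 ]
0.085 190 [0.0115 0.0228 0.0522]
0.09 195 [0.0098 0.022  0.0534]
0.095 89 [0.0087 0.011  0.0552]
0.1 83 [0.0092 0.0112 0.0568]
```

Request:
jog_arm --pt "0 0.4 0 0 0 0" --pt "0 0.8 0 0 0 0" --pt "0 1.2 0 0 0 0" --pt "0 1.5 0 0 0 0" --pt "0 1.5 0 0 0 0" --pt "0 1.0 0 0 0 0" --pt "0 1.0 0 0 0 0"

```text
clock: 8.12
tool_pos: [0.5295, -0.0311, 0.0279]
tcp_rot: [[-0.97, -0.242, 0.03], [-0.243, 0.97, -0.016], [-0.026, -0.023, -0.999]]
wrist_force: [2.9, -20.0, 35.1]
width: -0.001
```

```bash
python3 st.py
```

```text
[-0.01050478 -0.00463443] 0.027878675034383796 [-20.05537331   2.04104679] 35.087029893922285
```

Request:
jog_arm --pt "0 0 -0.3 0 0 0" --pt "0 -0.1 -0.6 0 0 0" --pt "0 -0.1 -0.8 0 0 0"

```text
clock: 8.5
tool_pos: [0.528, -0.0314, 0.0308]
tcp_rot: [[-0.97, -0.242, 0.03], [-0.242, 0.97, -0.015], [-0.025, -0.022, -0.999]]
wrist_force: [19.8, -22.6, -8.4]
width: 0.001
```

```bash
python3 st.py
```

```text
[-0.01048732 -0.00303578] 0.030778859102417976 [-26.67637368 -13.69856008] -8.429010958110917
```

Request:
jog_arm --pt "0 -0.2 0.1 0 0 0" --pt "0 -0.4 0.1 0 0 0" --pt "0 -0.5 0.1 0 0 0"

```text
clock: 8.88
tool_pos: [0.5265, -0.0321, 0.0294]
tcp_rot: [[-0.97, -0.241, 0.023], [-0.241, 0.971, -0.007], [-0.02, -0.013, -1.0]]
wrist_force: [11.2, -4.5, 9.0]
width: -0.002
```

```bash
python3 st.py
```

```text
[-0.01081655 -0.00146668] 0.02943105208335684 [-7.11604543 -9.73841391] 9.010829571624011
```

Request:
jog_arm --pt "-0.2 -0.05 0 0 0 0" --pt "-0.2 -0.1 -0.1 0 0 0" --pt "-0.2 -0.1 -0.2 0 0 0"

```text
clock: 9.25
tool_pos: [0.5259, -0.0322, 0.0294]
tcp_rot: [[-0.97, -0.242, 0.017], [-0.242, 0.97, -0.007], [-0.015, -0.011, -1.0]]
wrist_force: [9.0, -8.8, -0.7]
width: 0.004
```

```bash
python3 st.py
```

```text
[-0.01068985 -0.00084561] 0.02938197136663652 [-10.68691062  -6.61656342] -0.6529163749776903
```

Request:
jog_arm --pt "-0.1 -0.1 0 0 0 0" --pt "-0.2 -0.2 0 0 0 0" --pt "-0.2 -0.25 -0.1 0 0 0"

```text
clock: 9.62
tool_pos: [0.5256, -0.0324, 0.0291]
tcp_rot: [[-0.97, -0.242, 0.01], [-0.242, 0.97, -0.003], [-0.009, -0.006, -1.0]]
wrist_force: [5.4, -2.8, 3.0]
width: 0.0
```

```bash
python3 st.py
```

```text
[-0.01078091 -0.00045748] 0.02906680679114176 [-3.98907029 -4.54330873] 2.9582488153032713
```

Almost no load left, so I'll lift clear, easing back slightly.

Request:
jog_arm --pt "-0.1 -0.1 -0.1 0 0 0" --pt "-0.1 -0.2 -0.3 0 0 0" --pt "-0.1 -0.3 -0.7 0 0 0" --pt "-0.1 -0.5 -2 0 0 0" --pt "-0.1 -2 -6 0 0 0" --pt "-0.1 -4 -11 0 0 0" --pt "-0.1 -6 -15 0 0 0" --pt "-0.1 -6 -15 0 0 0"

```text
clock: 10.62
tool_pos: [0.5382, -0.0898, 0.1795]
tcp_rot: [[-0.971, -0.241, 0.006], [-0.241, 0.971, -0.002], [-0.005, -0.003, -1.0]]
wrist_force: [-0.1, 0.2, 0.1]
width: 0.001
```

```bash
python3 st.py; python3 -c "
from h import *
o=np.array([.5225,-.022]);B=np.c_[[-.242,.970],[-.970,-.242]]
for n,f in(('wrist','w4'),('side','d4'),('scene','s4')):
  snap(n,f)
  P,m,im=cloud(f)
  L=np.dstack([(P[...,:2]-o)@B,P[...,2]])
  mm=m&(abs(L[...,1]+.002)<.04)&(L[...,2]<.075)
  print(n)
  for a in np.arange(-.075,.095,.005):
    w=mm&(abs(L[...,0]-a)<.0025)
    if w.sum()>5: print(round(a,3),w.sum(),np.round(np.percentile(L[w][:,2],[10,50,90]),4))
im=np.vstack([cv2.imread('pics/s4.png')[150:300,180:400],cv2.imread('pics/d4.png')[180:330,160:380]])
cv2.imwrite('pics/e4.png',cv2.resize(im,None,fx=2,fy=2))
"
```

```text
[-0.06953706  0.00118476] 0.1795251869781531 [0.19614976 0.0397357 ] 0.09488724952759076
wrist
-0.075 377 [0.0188 0.0197 0.0206]
-0.07 327 [0.0188 0.0197 0.0206]
-0.065 359 [0.0189 0.0197 0.0205]
-0.06 358 [0.0189 0.0197 0.0204]
-0.055 576 [0.0194 0.0268 0.0321]
-0.05 364 [0.0309 0.0317 0.0327]
-0.045 356 [0.0311 0.0319 0.0327]
-0.04 336 [0.0308 0.0315 0.0326]
-0.035 354 [0.031  0.0318 0.0326]
-0.03 323 [0.0308 0.0316 0.0326]
-0.025 336 [0.0309 0.0318 0.0325]
-0.02 340 [0.0309 0.0316 0.0325]
-0.015 314 [0.0307 0.0317 0.0325]
-0.01 207 [0.0308 0.0318 0.0325]
-0.005 202 [0.0307 0.0316 0.0324]
0.0 215 [0.0313 0.0351 0.0418]
0.005 80 [0.0409 0.0417 0.0424]
0.01 70 [0.0409 0.0417 0.0425]
0.015 60 [0.0408 0.0417 0.0427]
0.02 53 [0.0409 0.0418 0.0428]
0.025 41 [0.0407 0.0417 0.0426]
0.03 11 [0.0413 0.0417 0.0423]
0.075 29 [0.0515 0.0524 0.0531]
0.08 40 [0.052  0.0531 0.0539]
0.085 41 [0.0531 0.054  0.0548]
0.09 44 [0.054  0.0547 0.0557]
side
-0.075 40 [0.0189 0.0196 0.0212]
-0.055 11 [0.0302 0.0309 0.0321]
-0.05 41 [0.0308 0.0323 0.0329]
-0.045 52 [0.0304 0.0317 0.0327]
-0.04 49 [0.0303 0.0
[... 1135 characters left out ...]
322]
-0.015 49 [0.0288 0.0302 0.0323]
-0.01 51 [0.028  0.0302 0.0324]
-0.005 80 [0.0289 0.0317 0.0406]
0.0 75 [0.0317 0.0394 0.0423]
0.005 47 [0.0385 0.04   0.0419]
0.01 57 [0.0383 0.0404 0.0429]
0.015 51 [0.0384 0.0403 0.0422]
0.02 57 [0.0388 0.0406 0.0428]
0.025 167 [0.04   0.057  0.0703]
0.03 34 [0.0381 0.0408 0.069 ]
0.035 17 [0.0375 0.0411 0.0458]
0.04 24 [0.0394 0.0437 0.0461]
0.045 53 [0.0389 0.0454 0.0475]
0.05 56 [0.04   0.0449 0.0485]
0.055 61 [0.0411 0.0471 0.0492]
0.06 50 [0.0398 0.048  0.0498]
0.065 58 [0.0398 0.0482 0.0507]
0.07 48 [0.0408 0.0499 0.0522]
0.075 59 [0.0427 0.0504 0.0537]
0.08 54 [0.0435 0.0517 0.0544]
0.085 41 [0.0505 0.0534 0.0554]
0.09 40 [0.0518 0.054  0.0561]
```

View pics/e4.png

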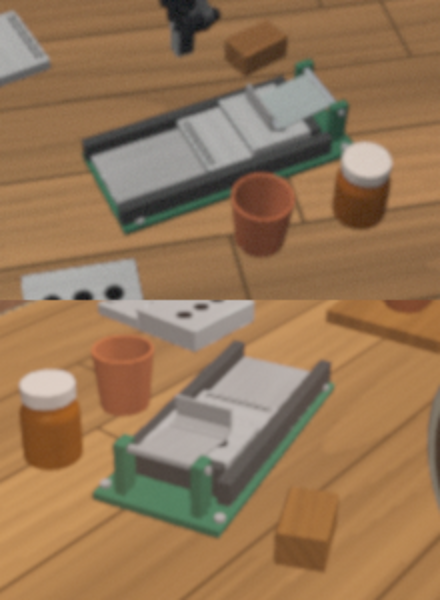

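Run:
```python
from h import *
o=np.array([.5225,-.022]);th=np.deg2rad(14);B=np.c_[[-np.sin(th),np.cos(th)],[-np.cos(th),-np.sin(th)]]
def cross(L,m,ylo,yhi,xlo,xhi,z0):
    w=m&(L[...,1]>ylo)&(L[...,1]<yhi)&(L[...,0]>xlo)&(L[...,0]<xhi); q=L[w]
    # edge = min x among points above z0, per lateral slice
    e=[]
    for a in np.arange(ylo,yhi,.004):
        s=q[(q[:,1]>=a)&(q[:,1]<a+.004)&(q[:,2]>z0)&(q[:,2]<z0+.02)]
        if len(s)>3: e.append(np.percentile(s[:,0],1.5))
    return np.round(np.array(e)*1000,1)
for f,zs in(('w1',.034),('w4',.027)):
    P,m,im=cloud(f); L=np.dstack([(P[...,:2]-o)@B,P[...,2]])
    print(f,'slide rear',cross(L,m,-.035,.03,-.15 if f=='w1' else -.08,-.09 if f=='w1' else -.02,zs))
    print(' riser',cross(L,m,-.04,.036,-.1 if f=='w1' else -.03,-.06 if f=='w1' else .02,zs+.012))
    print(' rail rear',cross(L,m,-.061,-.05,-.2,-.13,.033),cross(L,m,.048,.058,-.2,-.13,.033))
    for n,a,b in(('bed',-.12,-.07),) if f=='w4' else (('bed',-.16,-.138),):
        w=m&(L[...,0]>a)&(L[...,0]<b)&(abs(L[...,1]+.002)<.035); print(n,np.median(L[w][:,2]),np.polyfit(L[w][:,0],L[w][:,2],1))
    w=m&(L[...,0]>-.2)&(L[...,0]<-.1)&(abs(L[...,1]-.053)<.004)&(L[...,2]>.03);print('rail top',np.median(L[w][:,2]))
```

```text
w1 slide rear [-129.2 -129.2 -129.2 -129.2 -129.2 -129.1 -129.1 -129.1 -129.3 -129.1
 -129.2 -129.2 -129.1 -129.1 -129.1 -129.1 -129. ]
 riser [-74.3 -74.3 -74.5 -74.4 -74.4 -74.5 -74.5 -74.3 -74.4 -74.7 -74.3 -74.3
 -74.3 -74.3 -74.2 -74.3 -74.4 -74.2 -74.1]
 rail rear [-169.4 -169.1 -169.4] [-168.9 -169.1 -168.6]
bed 0.0282327438087123 [0.0032611  0.02872318]
rail top 0.23559041133508885
w4 slide rear [-55.5 -55.6 -55.4 -55.4 -55.4 -55.2 -55.1 -55.2 -54.9 -55.2 -55.1 -55.5
 -55.  -54.9 -55.  -55.  -54.7]
 riser [-0.3 -0.9 -0.5 -0.  -0.1]
 rail rear [-169.9 -169.9 -169.7] [-169. -169. -169.]
bed 0.2539634550302459 [4.4352369  0.60040068]
rail top 0.036221222401533304
```

By the measurements the slide is held at the right height, with the bed about 8.5 mm down. It may be 0.5-0.8 mm short of the stop, so I'll nudge it forward at the riser without pressing down, then retreat horizontally.

Request:
jog_arm --pt "-0.3 4 5 0 0 0" --pt "-0.3 4.4 10 0 0 0" --pt "-0.3 4.4 13.5 0 0 0" --pt "-0.3 4.4 14.5 0 0 0" --pt "-0.3 4.4 14.5 0 0 0" --pt "-0.3 5.0 14.5 0 0 0" --pt "-0.3 5.4 14.5 0 0 0" --pt "-0.3 5.8 14.5 0 0 0"

```text
clock: 11.78
tool_pos: [0.5257, -0.0321, 0.0307]
tcp_rot: [[-0.97, -0.243, 0.001], [-0.243, 0.97, -0.002], [-0.001, -0.003, -1.0]]
wrist_force: [0.8, -10.4, -0.4]
width: -0.002
```

```bash
python3 st.py
```

```text
[-0.01057096 -0.00068443] 0.030713059880962332 [-10.32140218   1.70212538] -0.43817601153476365
```

Request:
jog_arm --pt "0 0.3 -0.05 0 0 0" --pt "0 0.5 -0.05 0 0 0" --pt "0 0.5 -0.05 0 0 0"

```text
clock: 12.15
tool_pos: [0.5259, -0.0318, 0.0313]
tcp_rot: [[-0.97, -0.244, 0.004], [-0.244, 0.97, -0.01], [-0.002, -0.011, -1.0]]
wrist_force: [4.0, -21.8, -7.6]
width: -0.001
```

```bash
python3 st.py
```

```text
[-0.01035292 -0.00090639] 0.03130754971706658 [-22.08280468   1.40177112] -7.629692966947287
```

Request:
jog_arm --pt "0 -0.3 0 0 0 0" --pt "0 -0.6 0 0 0 0" --pt "0 -0.8 -0.1 0 0 0" --pt "0 -1.0 -0.4 0 0 0" --pt "0 -1.3 -1.2 0 0 0" --pt "0 -3 -6 0 0 0" --pt "0 -6 -12 0 0 0" --pt "0 -6 -14.5 0 0 0" --pt "0 -6 -14.5 0 0 0"

```text
clock: 13.28
tool_pos: [0.5407, -0.0858, 0.1795]
tcp_rot: [[-0.97, -0.242, 0.007], [-0.242, 0.97, -0.002], [-0.006, -0.004, -1.0]]
wrist_force: [0.5, 0.5, -0.4]
width: -0.001
```

```bash
python3 st.py
cat > e.py <<'E'
from h import *
snap('wrist','w5');snap('side','d5')
o=np.array([.5225,-.022]);th=np.deg2rad(14);B=np.c_[[-np.sin(th),np.cos(th)],[-np.cos(th),-np.sin(th)]]
P,m,im=cloud('w5'); L=np.dstack([(P[...,:2]-o)@B,P[...,2]])
def e(ylo,yhi,xlo,xhi,z0):
    q=L[m&(L[...,1]>ylo)&(L[...,1]<yhi)&(L[...,0]>xlo)&(L[...,0]<xhi)&(L[...,2]>z0)&(L[...,2]<z0+.02)]; return len(q),np.percentile(q[:,0],1)*1000
print('rear',e(-.035,.03,-.08,-.02,.027),'riser',e(-.04,.036,-.03,.02,.038),'rail',e(-.061,-.05,-.2,-.13,.033),e(.048,.058,-.2,-.13,.033))
w=m&(abs(L[...,1]+.002)<.035)&(L[...,2]<.06)
for a,b in((-.13,-.07),(-.05,-.01),(.006,.025)): print(np.median(L[w&(L[...,0]>a)&(L[...,0]<b)][:,2]))
for f in('d1','d5'):
    P,m,im=cloud(f)
    for n,c in(('jar',(.645,.088)),('cup',(.66,-.03)),('blk',(.372,.04))):
        k=m&(np.hypot(P[...,0]-c[0],P[...,1]-c[1])<.05)&(P[...,2]>.02)&(P[...,2]<.1); print(f,n,np.round(P[k].mean(0),3),k.sum())
E
python3 e.py
```

```text
[-0.06633271 -0.00221102] 0.17947368774641667 [ 0.33290702 -0.58271202] -0.42261621025692
rear (2047, np.float64(-55.075842459734474)) riser (271, np.float64(-0.40167487334637664)) rail (549, np.float64(-169.21496283747007)) (500, np.float64(-169.31166141853203))
0.019228348422367675
0.031233267612111145
0.04089160634065124
d1 jar [0.628 0.103 0.06 ] 1146
d1 cup [ 0.652 -0.02   0.051] 887
d1 blk [0.358 0.05  0.033] 822
d5 jar [0.628 0.103 0.06 ] 1145
d5 cup [ 0.652 -0.021  0.051] 890
d5 blk [0.358 0.05  0.033] 825
```

```bash
python3 -c "
from station import r
print(r.close_job())"
```

```text
the job is handed in; nothing more can be done
None
```

The die slide is loaded and handed in at about 13.4 s. It is home against the end stop and held down under the leaf spring, with the arm clear.

I pressed the rear step until the bed bottomed, with the tip at 28 mm and 24–35 N down. I then pushed the slide about 75 mm under the spring by the riser. Lead-in readings were 19–26 N, and it stopped hard at 46 N.

**First release:** easing off the push went wrong. The tip stuck to the step and pulled backwards with 29 N while pressing down with 56 N. I pushed the slide home again, then eased off in small steps. One of those steps pulled upwards on the riser with 8 N before I corrected it.

**Nudge:** the first check suggested the slide was 0.5–0.8 mm short. I pushed it again at the riser with 22 N, without pressing down; the tip read 8 N of upward rub. It moved only about 0.2 mm, so it was against the stop.

**Last checks:**

| Check | Measured | Expected |
|---|---|---|
| Slide's rear to rails' rear | 114.2 mm | 115 mm, agrees within camera error |
| Bed pressed down | about 9.0 mm | 9–11 mm, at the edge of the range (8.5 mm before the nudge) |
| Jar, cup and block | same place within 1 mm | unmoved |
| Wrist force, arm clear | under 1 N | about 0 |

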